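# Tamp a sample disc home in a sprung analyser cup

## Task

The glass sample disc in its steel ring lies loose on the sprung plate in the mouth of the sample cup. Take the tamper from its stand and press the disc squarely down with it until the plate is fully home and all three spring catches have snapped over the ring, so that the disc stays down and level by itself; the glass is brittle and must stay clean, so never press harder than 25 N and touch it with nothing but the tamper. Then stand the tamper upright in its stand again, let go, and leave everything else where it is.

Things in the scene. Friction and masses are not known exactly. Their poses are not given: they have to be found in the camera images.
- sample_cup: Sample cup of an X-ray analyser, fixed to the bench: dark round flange 110 mm across, on it a bright aluminium cylinder 72 mm across with a knurled ring round its foot; rim 78 mm above the bench, bore 42 mm across. Origin: centre of the underside, z up. Inside is a spring plate 33 mm across that can tilt; at rest its top is 5 mm below the rim. Its spring pushes up 3 N at rest, 6 N when deepest.
- cup_mouth (a point): Centre of the cup's mouth, at the height of its rim, z up along the bore. The disc must be pushed 18 to 34 mm down from its start, past three sprung catches (it takes about 9 to 14 N in all, springs included); 1.5 mm after they snap out over it, it meets a solid shoulder. If a catch misses, the disc springs back up or stays crooked.
- catch_middle (a point): Point on the bore's axis 20.5 mm below the rim, fixed to the cup. Three sprung steel catches, 120 degrees apart, reach 4 mm into the bore (34 mm free between them), sloping above, flat below. They and the shoulder 10.5 mm under their flat sides sit on an inner ring that is screwed up or down; its setting is not measured: the flat sides lie anywhere from 7.5 mm above to 7.5 mm below this point.
- sample_disc: The sample: brittle amber fused glass flush in a bright steel ring, together a flat disc 40 mm across, 9 mm thick, 50 g. Origin: centre of its underside; z up. It starts on the sprung plate in the cup's mouth, its top 4 mm above the rim, with 1.2 mm play round it. Held down by all three catches it is level, its top 13 to 28 mm below the rim.
- tamper: Hand tamper, upright in its stand, about 180 g: flat white foot 26 mm across and 10 mm high (passes between the catches), steel neck, aluminium flange 36 mm across at 42 to 47 mm above the foot's face, round black handle 24 mm across from there to 97 mm (rounded top at 101). Fingertips can bear on the flange. Origin: centre of the foot's flat face (underside); z up along the handle.
- tamper_stand: Stand of the tamper, fixed to the bench: round blue block 76 mm across and 22 mm high with a round blind hole 34 mm across and 12 mm deep in the middle of its top, its floor 10 mm above the bench. Origin: centre of its underside; z up.
- stand_hole (a point): Centre of the floor of the stand's hole, where the foot's underside rests.
- spare_disc: Bystander: a second sample disc in a steel ring, 40 mm across, 9 mm thick, lying on the bench. Origin: centre of its underside.
- powder_bottle: Bystander: dark brown bottle with a screw cap, 52 mm across, 100 mm high. Origin: centre of its underside.
- beaker: Bystander: small empty glass beaker, 40 x 44 mm, 60 mm high. Origin: centre of its underside.

How it is judged:
On the way, in this order (a step that is already met when the one before it is completed fails the run):
1. the tamper is lifted out of its stand (height (world z) of tamper above 0.04 m and contact force between the fingers and tamper above 1 N), for 0.1 s.
2. the disc is pressed down into the cup with the tamper, both square to the bore (angle between each of tamper, sample_disc's own z axis and vertical below 0.06 rad and z of sample_disc in the frame of sample_cup below 0.0565 m and contact force between tamper and sample_disc above 3 N), for 0.1 s.
At the end, for the whole second after the job is handed in: The disc stays down under all three catches: underside at least 21 mm below the rim, within 3 mm of the bore's axis, level within 0.04 rad, nothing pressing on it; the tamper stands upright (0.08 rad) at rest in its stand, within 6 mm of the hole's centre and 3 mm of its floor (z of sample_disc in the frame of sample_cup below 0.0572 m and horizontal distance between sample_disc and sample_cup below 0.003 m and angle between sample_disc's own z axis and vertical below 0.04 rad and horizontal distance between tamper and tamper_stand below 0.006 m and z of tamper in the frame of tamper_stand between 0.007 and 0.013 m and angle between tamper's own z axis and vertical below 0.08 rad and linear speed of each of tamper, sample_disc below 0.02 m/s and contact force between tamper and sample_disc below 0.1 N); the robot touches nothing.
It fails at once if the tamper presses the glass disc with more than 25 N (contact force between tamper and sample_disc above 25 N).
It fails at once if the gripper or arm touches the sample disc (contact force between any of the fingers, the arm and sample_disc above 0.3 N).
It fails at once if the spare disc, the bottle or the beaker is moved by more than 15 mm or tipped (distance of any of spare_disc, powder_bottle, beaker from where it was at the start of the episode above 0.015 m or angle between any of spare_disc, powder_bottle, beaker's own z axis and vertical above 0.3 rad).
It also fails if it takes over 48 s, if anything falls off the work surface, if the arm or the gripper's body presses on something with over 40 N, if the wrist force passes 120 N, or if a joint passes its speed limit or range.

## Robot

A 7-joint arm with a two-finger parallel gripper is mounted at the origin on the work surface; the furniture and walls round the work are solid. World frame = base frame: x ahead of the robot, y to its left, z up, the work surface at z = 0. Lengths are in m, angles in rad, forces in N, time in s.
With the tool pointing down it reaches from about 0.425 to 0.925 m from the base axis. Payload 6.8 kg.
Tool frame: the origin (TCP) lies on the mounting face of the last link; the fingertips stand 173 mm ahead of it and the grasp point (between the pads) lies 155 mm ahead of it; z points along the fingers, y is the line along which they close (so a half turn about z gives the same grasp; the last joint's range is limited). The gripper opens to 85 mm and grips with 20 to 120 N. Pads are 22 mm wide; open, the fingers measure 114 mm over their backs; the gripper's body (76 mm by 85 mm) begins 54 mm behind the grasp point. The pads swing forward as they close: fully open they stand 13 mm farther back than shut.
Start: joints at [1.112, 0.477, 0.022, 1.555, -0.011, 1.109, -0.083], TCP at [0.232, -0.634, 0.405] pointing down, gripper open.
Joint ranges: [-2.96, 2.96], [-0.34, 2.1], [-1.41, 1.46], [0.24, 2.44], [-1.37, 4.51], [0.17, 1.92], [-2.96, 2.96]. Speed limits (rad/s): [2.39, 2.39, 3.14, 3.14, 3.14, 3.14, 3.14].

## Interface

Orientations are given as a rotation vector (axis times angle).
In Python, from bench import r gives the robot as it stands.
- The arm moves only by the tool carry_out, never from a script. Its argument "moves" is a list of rows, each a list of 5 numbers: the shift along the tool's x, y, z in m, then the turn about the tool's z in rad, then the finger opening in m, from 0 to 0.0854. In form: [[dx, dy, dz, roll, claw], ...]. A call has exactly 8 rows; each row is the pose to reach, as a shift and turn from the pose commanded when the call began, along the tool's axes at that moment; what a row does not reach only later rows make up. A row lasts 1/10 s, in which the tool goes at most 50 mm and 8.59 degrees, less where a joint would pass 70% of its speed; a pose out of reach is approached as far as the arm can. A call with a gripper value outside its range is refused whole. The fingers move at their own pace and stop on an object; "force" is the grip in N (left out, the last holds). Time passes only in rows, so rows that repeat a pose let the fingers close, or fill a call up. It gives the time, the measured TCP pose, the force, the opening and the grip force at its end, in the units of the state.
- r.get_obs(): the state, without advancing time (a new reading comes with each control period).
- r.grab_frame(name): name is "scene" or "top"; returns the picture (480x640x3 uint8, red, green, blue); there is no depth.
- r.calibration(name): a dict with "fx", "fy", "cx", "cy" (pixels), "rvec" (rotation vector, rad) and "tvec" (3), from world to camera coordinates, as OpenCV has them. Camera axes: x right, y down, z forward; pixel columns grow to the right and rows downward; lengths in m; the calibration is good to about 2 mm. A picture is of the moment at which its call begins. calibration takes no time and is no camera call.
- r.hand_in(): hands the job in; it is judged then, once.
The state is a dict: "clock": time; "joints": joint angles; "qvel": joint speeds; "tau": joint torques, N m; "tcp_pos": TCP position; "orientation": TCP orientation; "contact_force": force on the tool from outside, world axes, zero at the start; "moment": the same for the moment, N m; "grip_width": finger opening in m; "gripper_force": force on a finger pad.
Only numpy, scipy, OpenCV 4.12 (cv2) and the standard library are available. Lean on these libraries where they do the work, as an engineer would, in place of code of your own. Each camera call takes 0.05 s, during which the arm holds its last target. There are 200 camera calls.

## Working session

There is one attempt and no reset: what is moved stays moved. The work goes in short steps, Python scripts to look and compute and a tool call to move; the robot and the scene stay as the last step left them, time stands still between calls to the robot, and variables do not carry over. Pictures are saved under pics/ and viewed, at most 10 in all, crops included, and the job is handed in when it is done.

Besides the shell and the picture viewer there is one more tool, called by a JSON object that holds its "name" and its "arguments", one argument or row to a line. carry_out: Moves the arm, as the interface text tells. Its arguments: {"type":"object","properties":{"moves":{"type":"array","items":{"type":"array","items":{"type":"number"}}},"force":{"type":"number"}},"required":["moves"]}

```bash
mkdir -p pics
python3 - <<'E'
from bench import r
import cv2
o=r.get_obs();print({k:o[k] for k in('clock','tcp_pos','orientation','grip_width','contact_force')})
for n in('scene','top'):
    f=r.grab_frame(n);cv2.imwrite(f'pics/{n}0.png',f[:,:,::-1]);print(n,r.calibration(n))
E
```

```text
{'clock': 0.0, 'tcp_pos': array([ 0.23186257, -0.63364407,  0.40371447]), 'orientation': array([-3.09164528e+00, -5.47858572e-01,  6.97749222e-04]), 'grip_width': 0.08544406111310077, 'contact_force': array([ 0.16464161, -0.40527501, -0.17465556])}
scene {'fx': 481.31123799201526, 'fy': 481.31123799201526, 'cx': 330.79834418119293, 'cy': 239.61692411353107, 'rvec': array([ 0.72146269, -2.49326542,  1.25858283]), 'tvec': array([0.49485241, 0.2130172 , 0.67577888])}
top {'fx': 462.9882701817911, 'fy': 462.9882701817911, 'cx': 317.95886500349417, 'cy': 239.90475941976518, 'rvec': array([ 2.1768962 , -2.14976557,  0.08934938]), 'tvec': array([0.01322012, 0.589592  , 0.93736685])}
```

View pics/scene0.png

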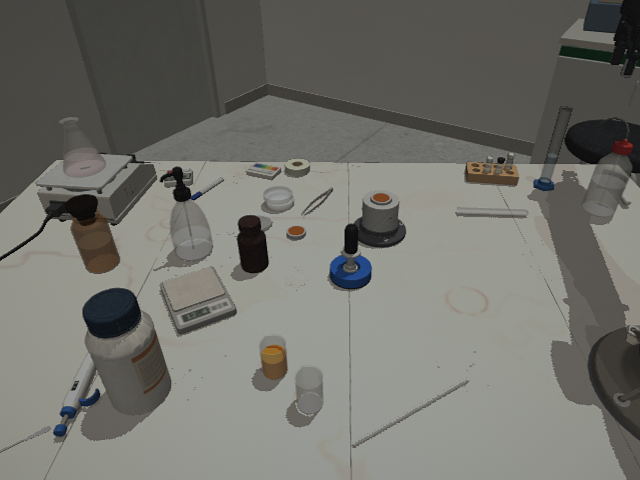

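View pics/top0.png

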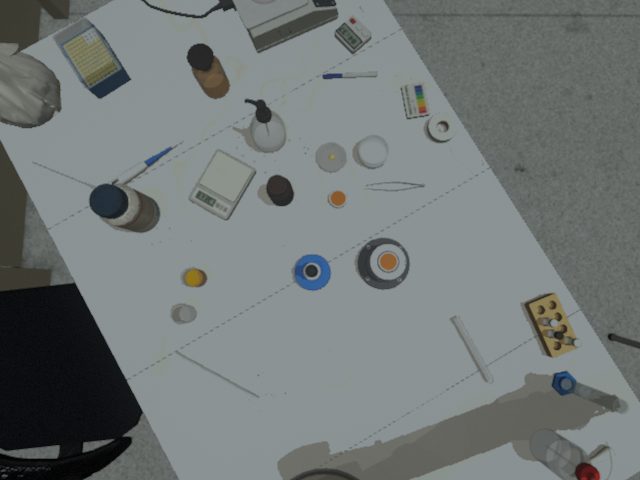

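The scene view shows the tamper in its blue stand at about (350,255) and the cup with the amber disc at (380,198). In the top view the stand is at (312,272), the disc at (388,262), the bottle at (280,190) and the spare disc at (338,199). I'll measure these next.

```bash
cat > h.py <<'E'
import cv2,numpy as np
from bench import r
from scipy.spatial.transform import Rotation as R
def ray(n,uv):
    c=r.calibration(n);M=cv2.Rodrigues(c['rvec'])[0]
    d=M.T@np.array([(uv[0]-c['cx'])/c['fx'],(uv[1]-c['cy'])/c['fy'],1.]);return -M.T@c['tvec'],d
def onz(n,uv,z):
    o,d=ray(n,uv);return o+d*(z-o[2])/d[2]
def tri(a,b):
    (o1,d1),(o2,d2)=ray('scene',a),ray('top',b)
    s=np.linalg.lstsq(np.c_[d1,-d2],o2-o1,rcond=None)[0]
    p,q=o1+s[0]*d1,o2+s[1]*d2;return (p+q)/2,np.linalg.norm(p-q)
def blob(hsv,lo,hi,box):
    x0,y0,x1,y1=box;m=cv2.inRange(hsv,lo,hi);k=np.zeros_like(m);k[y0:y1,x0:x1]=m[y0:y1,x0:x1]
    cs=cv2.findContours(k,cv2.RETR_EXTERNAL,cv2.CHAIN_APPROX_NONE)[0]
    c=max(cs,key=cv2.contourArea);return c
E
python3 - <<'E'
from h import *
S=cv2.cvtColor(cv2.imread('pics/scene0.png'),cv2.COLOR_BGR2HSV);T=cv2.cvtColor(cv2.imread('pics/top0.png'),cv2.COLOR_BGR2HSV)
am=((3,110,60),(22,255,255));bl=((100,130,40),(125,255,255));dk=((0,0,0),(180,255,60))
def cen(c): (e,s,a)=cv2.fitEllipse(c);return np.array(e),np.round(s,1)
dS,dT=cen(blob(S,*am,(360,185,400,210))),cen(blob(T,*am,(370,245,405,280)))
print('disc',dS,dT,onz('scene',dS[0],.082),onz('top',dT[0],.082),tri(dS[0],dT[0]))
bT=cen(blob(T,*bl,(285,245,340,300)));print('stand',bT,onz('top',bT[0],.018))
cS=blob(S,*bl,(325,250,375,292));print('stand S bbox',cv2.boundingRect(cS))
# handle: dark
h=blob(S,*dk,(335,215,365,258));x,y,w,hh=cv2.boundingRect(h);hT=cen(blob(T,*dk,(300,258,325,285)))
print('handle S',x,y,w,hh,'top',hT,tri((x+w/2,y+3),hT[0]),onz('top',hT[0],.107))
# cup flange
for n,b in(('bottle',(265,170,300,210)),):
    c=cen(blob(T,*dk,b));print(n,c,onz('top',c[0],.1))
c=cen(blob(T,*am,(325,185,350,212)));print('spare',onz('top',c[0],.009))
o=r.get_obs();print(R.from_rotvec(o['orientation']).as_matrix().round(3))
E
```

```text
disc (array([380.7121582 , 197.18942261]), array([ 8. , 15.3])) (array([387.8480835 , 261.24279785]), array([14.9, 15.2])) [ 0.54442514 -0.1173764   0.082     ] [ 0.54377119 -0.11777221  0.082     ] (array([ 0.54411509, -0.11760986,  0.08195957]), np.float64(0.0007613104003715646))
stand (array([312.08190918, 271.99328613]), array([34.3, 34.4])) [0.52269627 0.03222844 0.018     ]
stand S bbox (330, 255, 41, 33)
handle S 344 215 21 39 top (array([310.98876953, 270.55755615]), array([10.5, 10.7])) (array([0.5208553 , 0.03054727, 0.12539473]), np.float64(0.0031080225283828624)) [0.52282263 0.03183345 0.107     ]
bottle (array([279.537323  , 190.39511108]), array([23.7, 30.4])) [0.67886134 0.09592965 0.1       ]
spare [ 0.68271347 -0.01998568  0.009     ]
[[ 0.939  0.344 -0.001]
 [ 0.344 -0.939  0.002]
 [-0.    -0.002 -1.   ]]
```

{"name": "carry_out", "arguments": {
  "moves": [
    [0.031, -0.033, 0, 0, 0.0854],
    [0.062, -0.066, 0, 0, 0.0854],
    [0.093, -0.098, 0, 0, 0.0854],
    [0.125, -0.131, 0, 0, 0.0854],
    [0.156, -0.164, 0, 0, 0.0854],
    [0.188, -0.197, 0, 0, 0.0854],
    [0.219, -0.229, 0, 0, 0.0854],
    [0.251, -0.262, 0, 0, 0.0854]
  ],
  "force": 60
}}

```text
clock: 0.9
tcp_pos: [0.3778, -0.2999, 0.4046]
orientation: [-3.093, -0.548, 0.0]
contact_force: [1.2, -0.9, -0.0]
grip_width: 0.0853
gripper_force: 0.0
```

{"name": "carry_out", "arguments": {
  "moves": [
    [0.031, -0.033, 0, 0, 0.0854],
    [0.062, -0.066, 0, 0, 0.0854],
    [0.093, -0.098, 0, 0, 0.0854],
    [0.125, -0.131, 0, 0, 0.0854],
    [0.156, -0.164, 0, 0, 0.0854],
    [0.188, -0.197, 0, 0, 0.0854],
    [0.219, -0.229, 0, 0, 0.0854],
    [0.251, -0.263, 0, 0, 0.0854]
  ]
}}

```text
clock: 1.7
tcp_pos: [0.5233, 0.033, 0.4045]
orientation: [3.093, 0.547, -0.001]
contact_force: [0.7, 0.0, -0.1]
grip_width: 0.0852
gripper_force: 0.0
```

{"name": "carry_out", "arguments": {
  "moves": [
    [-0.001, 0.001, 0.03, 0, 0.0854],
    [-0.001, 0.001, 0.065, 0, 0.0854],
    [-0.001, 0.001, 0.1, 0, 0.0854],
    [-0.001, 0.001, 0.13, 0, 0.0854],
    [-0.001, 0.001, 0.155, 0, 0.0854],
    [-0.001, 0.001, 0.165, 0, 0.0854],
    [-0.001, 0.001, 0.172, 0, 0.0854],
    [-0.001, 0.001, 0.172, 0, 0.0854]
  ]
}}

```text
clock: 2.5
tcp_pos: [0.5225, 0.0304, 0.2326]
orientation: [-3.093, -0.548, 0.001]
contact_force: [0.0, -0.7, 0.2]
grip_width: 0.0853
gripper_force: 0.0
```

Run:
```python
from h import *
f=r.grab_frame('scene')[:,:,::-1];c=f[130:330,250:450]
cv2.imwrite('pics/s1.png',cv2.resize(c,None,fx=3,fy=3,interpolation=cv2.INTER_CUBIC))
o=r.get_obs();print(o['tcp_pos'],o['contact_force'])
```

```text
[0.52275018 0.0304088  0.23328403] [0.31878707 0.85884646 0.42517934]
```

View pics/s1.png

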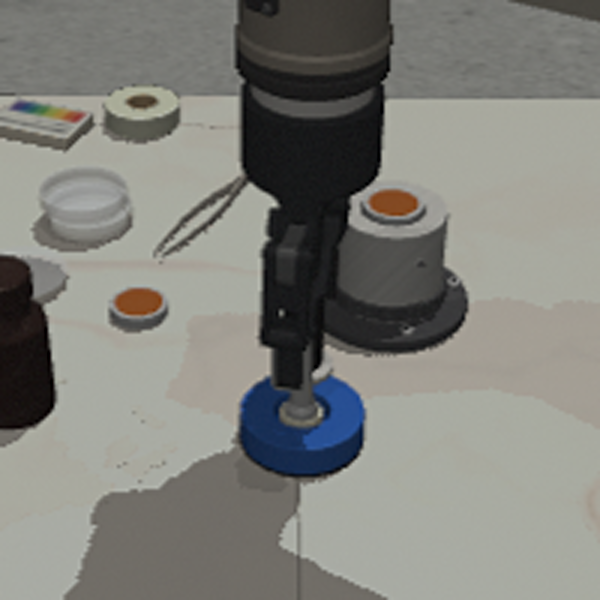

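The fingers straddle the handle at crop (300,330), with the stand below at (300,430) and the disc at (393,205). I'll close the gripper now.

{"name": "carry_out", "arguments": {
  "moves": [
    [0, 0, 0, 0, 0.06],
    [0, 0, 0, 0, 0.04],
    [0, 0, 0, 0, 0.03],
    [0, 0, 0, 0, 0.015],
    [0, 0, 0, 0, 0.015],
    [0, 0, 0, 0, 0.015],
    [0, 0, 0, 0, 0.015],
    [0, 0, 0, 0, 0.015]
  ],
  "force": 80
}}

```text
clock: 3.35
tcp_pos: [0.5226, 0.0304, 0.2332]
orientation: [3.093, 0.548, 0.001]
contact_force: [-2.0, 0.5, 5.8]
grip_width: 0.0223
gripper_force: 77.8
```

{"name": "carry_out", "arguments": {
  "moves": [
    [0, 0, -0.005, 0, 0.01],
    [0, 0, -0.015, 0, 0.01],
    [0, 0, -0.035, 0, 0.01],
    [0, 0, -0.06, 0, 0.01],
    [0, 0, -0.085, 0, 0.01],
    [0, 0, -0.105, 0, 0.01],
    [0, 0, -0.115, 0, 0.01],
    [0, 0, -0.115, 0, 0.01]
  ]
}}

```text
clock: 4.15
tcp_pos: [0.5227, 0.0304, 0.3491]
orientation: [3.093, 0.548, 0.004]
contact_force: [-0.1, 0.2, -2.1]
grip_width: 0.0226
gripper_force: 78.2
```

Run:
```python
from h import *
f=r.grab_frame('scene')[:,:,::-1];c=f[130:330,250:450];cv2.imwrite('pics/s2full.png',f)
cv2.imwrite('pics/s2.png',cv2.resize(c,None,fx=3,fy=3,interpolation=cv2.INTER_CUBIC))
o=r.get_obs();p=o['tcp_pos'];print(p,o['contact_force'],o['grip_width'])
M=R.from_rotvec(o['orientation']).as_matrix();print(M[:,2]);print('shift to cup, tool axes',M.T@(np.array([.5441,-.1176,p[2]])-p))
```

```text
[0.52229448 0.03027925 0.34787129] [-1.71070784  0.50767846 -2.88790911] 0.02253057973386504
[ 6.53442105e-04 -1.20154215e-04 -9.99999779e-01]
shift to cup, tool axes [-3.03222385e-02  1.46370467e-01  3.20169586e-05]
```

View pics/s2.png

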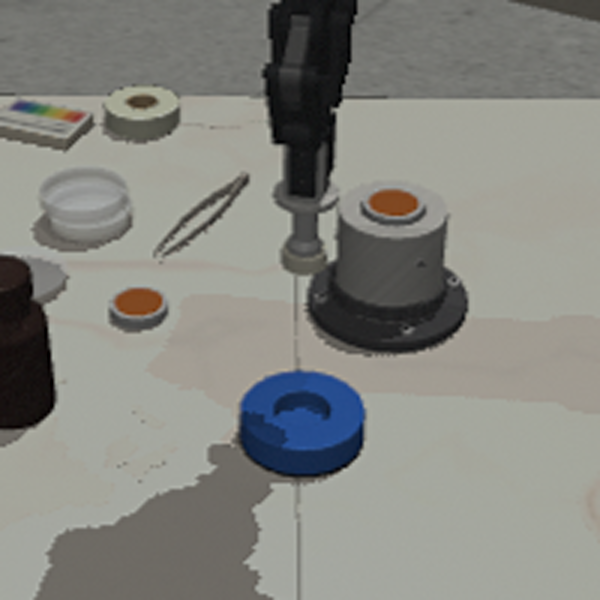

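The tamper hangs upright, with its flange at crop (305,195) and its foot at (304,262). I'll carry it over the cup.

{"name": "carry_out", "arguments": {
  "moves": [
    [-0.003, 0.015, 0, 0, 0.01],
    [-0.008, 0.04, 0, 0, 0.01],
    [-0.014, 0.068, 0, 0, 0.01],
    [-0.02, 0.096, 0, 0, 0.01],
    [-0.025, 0.12, 0, 0, 0.01],
    [-0.029, 0.138, 0, 0, 0.01],
    [-0.03, 0.146, 0, 0, 0.01],
    [-0.03, 0.146, 0, 0, 0.01]
  ]
}}

```text
clock: 5.0
tcp_pos: [0.5441, -0.118, 0.3465]
orientation: [-3.093, -0.545, 0.003]
contact_force: [0.1, -0.1, -1.7]
grip_width: 0.0224
gripper_force: 78.3
```

Run:
```python
from h import *
f=r.grab_frame('scene')[:,:,::-1];c=f[110:240,320:450]
cv2.imwrite('pics/s3.png',cv2.resize(c,None,fx=4,fy=4,interpolation=cv2.INTER_CUBIC))
o=r.get_obs();p=o['tcp_pos'];print(p,o['contact_force'],o['grip_width'])
M=R.from_rotvec(o['orientation']).as_matrix();print(M[:,2])
C=r.calibration('scene')
for q in([*p[:2],.125],[*p[:2],.135],[*p[:2],.170],[.5441,-.1176,.082]):
  u=cv2.projectPoints(np.array([q]),C['rvec'],C['tvec'],np.array([[C['fx'],0,C['cx']],[0,C['fy'],C['cy']],[0,0,1]]),None)[0].ravel();print(q,u,(u-[320,110])*4)
```

```text
[ 0.54416918 -0.11670931  0.34679084] [-0.29825037  0.19590266 -1.92167462] 0.022466228894277414
[-1.56593537e-03  7.70590443e-04 -9.99998477e-01]
[np.float64(0.544169176746825), np.float64(-0.11670930563126262), 0.125] [381.94198343 178.02880305] [247.76793372 272.11521222]
[np.float64(0.544169176746825), np.float64(-0.11670930563126262), 0.135] [382.24806141 173.37429958] [248.99224566 253.49719831]
[np.float64(0.544169176746825), np.float64(-0.11670930563126262), 0.17] [383.35141708 156.59565814] [253.4056683  186.38263257]
[0.5441, -0.1176, 0.082] [380.91281673 197.18471696] [243.65126693 348.73886783]
```

View pics/s3.png

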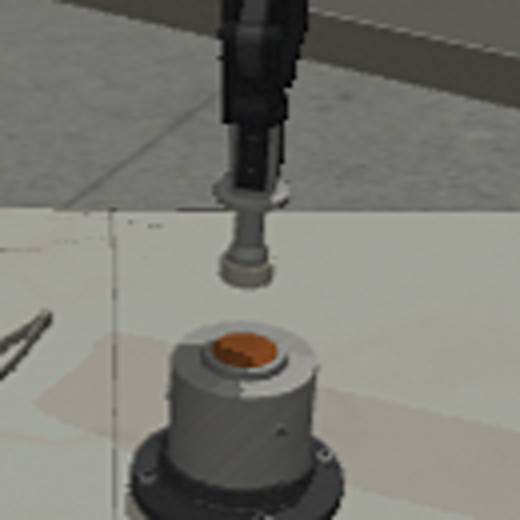

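The foot (crop (247,275)) sits centred over the disc (244,349), as projected. I'll descend to about 5 mm above it.

{"name": "carry_out", "arguments": {
  "moves": [
    [0, 0, 0.006, 0, 0.01],
    [0, 0, 0.014, 0, 0.01],
    [0, 0, 0.022, 0, 0.01],
    [0, 0, 0.029, 0, 0.01],
    [0, 0, 0.034, 0, 0.01],
    [0, 0, 0.036, 0, 0.01],
    [0, 0, 0.037, 0, 0.01],
    [0, 0, 0.037, 0, 0.01]
  ],
  "force": 110
}}

```text
clock: 5.85
tcp_pos: [0.5445, -0.1171, 0.3108]
orientation: [3.093, 0.548, 0.0]
contact_force: [0.0, -0.2, -1.8]
grip_width: 0.022
gripper_force: 107.5
```

{"name": "carry_out", "arguments": {
  "moves": [
    [0, 0, 0.001, 0, 0.01],
    [0, 0, 0.002, 0, 0.01],
    [0, 0, 0.003, 0, 0.01],
    [0, 0, 0.004, 0, 0.01],
    [0, 0, 0.005, 0, 0.01],
    [0, 0, 0.006, 0, 0.01],
    [0, 0, 0.007, 0, 0.01],
    [0, 0, 0.008, 0, 0.01]
  ]
}}

```text
clock: 6.65
tcp_pos: [0.5445, -0.1171, 0.3028]
orientation: [3.093, 0.548, 0.0]
contact_force: [0.3, 0.7, -0.2]
grip_width: 0.0214
gripper_force: 107.5
```

{"name": "carry_out", "arguments": {
  "moves": [
    [0, 0, 0.001, 0, 0.01],
    [0, 0, 0.002, 0, 0.01],
    [0, 0, 0.003, 0, 0.01],
    [0, 0, 0.004, 0, 0.01],
    [0, 0, 0.005, 0, 0.01],
    [0, 0, 0.006, 0, 0.01],
    [0, 0, 0.007, 0, 0.01],
    [0, 0, 0.008, 0, 0.01]
  ]
}}

```text
clock: 7.45
tcp_pos: [0.5445, -0.1171, 0.2947]
orientation: [3.093, 0.548, 0.0]
contact_force: [-0.3, -0.7, 1.2]
grip_width: 0.0214
gripper_force: 107.5
```

Run:
```python
from h import *
f=r.grab_frame('scene')[:,:,::-1];c=f[110:240,320:450]
cv2.imwrite('pics/s4.png',cv2.resize(c,None,fx=4,fy=4,interpolation=cv2.INTER_CUBIC))
for i in range(3):
  o=r.get_obs();print(o['tcp_pos'],o['contact_force'])
```

```text
[ 0.54442217 -0.11713088  0.29455107] [ 0.18193694 -0.10673265  0.84486822]
[ 0.54442217 -0.11713088  0.29455107] [ 0.18193694 -0.10673265  0.84486822]
[ 0.54442217 -0.11713088  0.29455107] [ 0.18193694 -0.10673265  0.84486822]
```

View pics/s4.png

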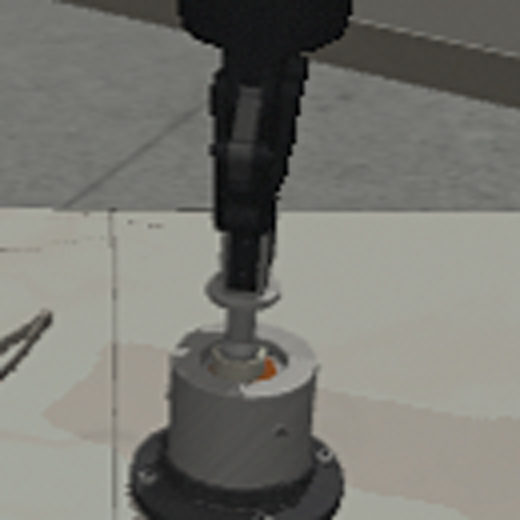

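The disc has started down level with the foot in the bore, foot at about crop (240,365). It may be off-centre, so I'll take a closer crop with the projected axes marked.

Run:
```python
from h import *
f=r.grab_frame('scene')[:,:,::-1];x0,y0=350,170;k=10
g=cv2.resize(f[y0:y0+50,x0:x0+65],None,fx=k,fy=k,interpolation=cv2.INTER_CUBIC)
C=r.calibration('scene');K=np.array([[C['fx'],0,C['cx']],[0,C['fy'],C['cy']],[0,0,1]])
pr=lambda q:(cv2.projectPoints(np.array(q,float).reshape(-1,3),C['rvec'],C['tvec'],K,None)[0].reshape(-1,2)+.5-[x0,y0])*k
t=np.linspace(0,6.28,60);p=r.get_obs()['tcp_pos']
ci=lambda c,rad,z:pr(np.c_[c[0]+rad*np.cos(t),c[1]+rad*np.sin(t),0*t+z]).astype(int)
for c,rad,z,col in(((.5441,-.1176),.036,.078,(255,0,0)),((.5441,-.1176),.021,.078,(255,0,0)),(p,.013,.0815,(0,255,0)),(p,.018,.1185,(0,255,0))):
  cv2.polylines(g,[ci(c,rad,z)],True,col,1)
cv2.imwrite('pics/s5.png',g)
```

```text
(no output)
```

View pics/s5.png

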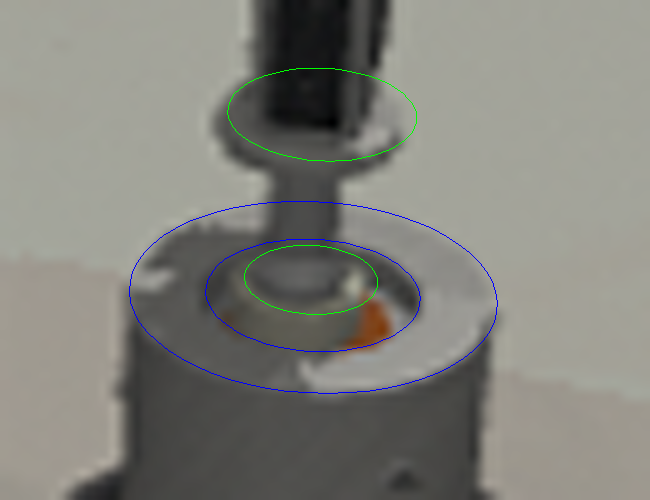

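The cup overlay fits, with its top at x 128–490. The foot is centred at x≈298 and the bore at ≈310, so the tamper is about 2 mm off to image left. I'll lift off, recentre and press again.

{"name": "carry_out", "arguments": {
  "moves": [
    [0, 0, -0.002, 0, 0.01],
    [0, 0, -0.005, 0, 0.01],
    [0, 0, -0.008, 0, 0.01],
    [0, 0, -0.011, 0, 0.01],
    [0, 0, -0.014, 0, 0.01],
    [0, 0, -0.017, 0, 0.01],
    [0, 0, -0.02, 0, 0.01],
    [0, 0, -0.02, 0, 0.01]
  ]
}}

```text
clock: 8.35
tcp_pos: [0.5445, -0.117, 0.3151]
orientation: [3.093, 0.548, 0.001]
contact_force: [1.0, -0.6, -1.7]
grip_width: 0.0219
gripper_force: 107.5
```

Run:
```python
from h import *
M=cv2.Rodrigues(r.calibration('scene')['rvec'])[0]
o=r.get_obs();T=R.from_rotvec(o['orientation']).as_matrix();print(o['tcp_pos'],o['contact_force'],'cam x in world',M[0],'in tool',T.T@M[0])
x0,y0=350,160;k=10
fs=r.grab_frame('scene')[:,:,::-1];ft=r.grab_frame('top')[:,:,::-1]
g=cv2.resize(fs[y0:y0+55,x0:x0+65],None,fx=6,fy=6,interpolation=cv2.INTER_CUBIC)
h=cv2.resize(ft[235:290,355:420],None,fx=6,fy=6,interpolation=cv2.INTER_CUBIC)
cv2.imwrite('pics/s6.png',np.hstack([g,h]))
C=r.calibration('scene');K=np.array([[C['fx'],0,C['cx']],[0,C['fy'],C['cy']],[0,0,1]]);p=o['tcp_pos']
for q in([*p[:2],p[2]-.223],[*p[:2],p[2]-.213],[*p[:2],p[2]-.176],[.5441,-.1176,.082]):
  u=cv2.projectPoints(np.array([q]),C['rvec'],C['tvec'],K,None)[0].ravel();print((u+.5-[x0,y0])*6)
```

```text
[ 0.5444968  -0.11698158  0.31508731] [ 0.98623075 -0.55980404 -1.73102998] cam x in world [-0.84410436 -0.53615536 -0.0050256 ] in tool [-0.97696377  0.21335589  0.00458933]
[188.26427129 199.95125957]
[190.02096329 173.18418647]
[196.71986137  71.11171491]
[188.4769004  226.10830174]
```

View pics/s6.png

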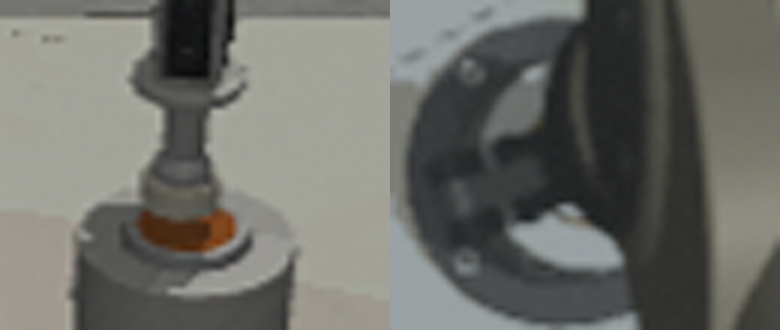

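The foot (x 178) is 3 mm to the left of the disc centre (187), and it is upright. Image left is tool +x, so I'll shift −3 mm in x.

{"name": "carry_out", "arguments": {
  "moves": [
    [-0.0015, 0, 0.0, 0, 0.01],
    [-0.003, 0, 0.001, 0, 0.01],
    [-0.003, 0, 0.004, 0, 0.01],
    [-0.003, 0, 0.007, 0, 0.01],
    [-0.003, 0, 0.0085, 0, 0.01],
    [-0.003, 0, 0.0095, 0, 0.01],
    [-0.003, 0, 0.0105, 0, 0.01],
    [-0.003, 0, 0.0115, 0, 0.01]
  ]
}}

```text
clock: 9.25
tcp_pos: [0.5416, -0.1181, 0.3032]
orientation: [3.093, 0.548, -0.0]
contact_force: [-0.7, 0.6, -1.0]
grip_width: 0.0218
gripper_force: 107.5
```

{"name": "carry_out", "arguments": {
  "moves": [
    [0, 0, 0.001, 0, 0.01],
    [0, 0, 0.002, 0, 0.01],
    [0, 0, 0.003, 0, 0.01],
    [0, 0, 0.004, 0, 0.01],
    [0, 0, 0.005, 0, 0.01],
    [0, 0, 0.006, 0, 0.01],
    [0, 0, 0.007, 0, 0.01],
    [0, 0, 0.008, 0, 0.01]
  ]
}}

```text
clock: 10.05
tcp_pos: [0.5416, -0.1181, 0.2951]
orientation: [3.093, 0.548, -0.0]
contact_force: [-1.4, -0.6, 0.1]
grip_width: 0.0219
gripper_force: 107.5
```

Run:
```python
from h import *
fs=r.grab_frame('scene')[:,:,::-1]
cv2.imwrite('pics/s7.png',cv2.resize(fs[160:215,350:415],None,fx=8,fy=8,interpolation=cv2.INTER_CUBIC))
o=r.get_obs();print(o['tcp_pos'],o['contact_force'],o['moment'])
```

```text
[ 0.54153541 -0.11811388  0.29499293] [-0.5421776   0.95973837 -0.91163186] [-0.02028771  0.3127367   0.01035676]
```

View pics/s7.png

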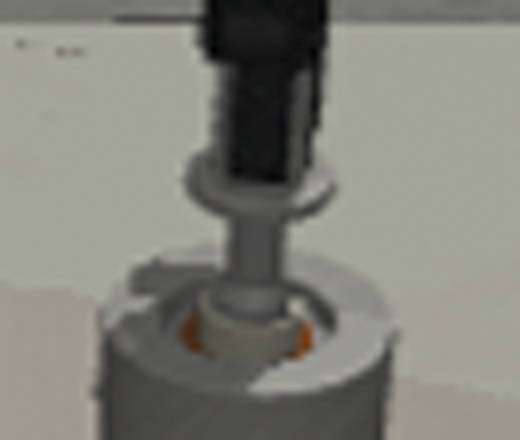

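The foot (x 251) is now centred in the cup (x 248), with amber showing evenly on both sides. Pressing on.

{"name": "carry_out", "arguments": {
  "moves": [
    [0, 0, 0.0008, 0, 0.01],
    [0, 0, 0.0016, 0, 0.01],
    [0, 0, 0.0024, 0, 0.01],
    [0, 0, 0.0032, 0, 0.01],
    [0, 0, 0.004, 0, 0.01],
    [0, 0, 0.0048, 0, 0.01],
    [0, 0, 0.0056, 0, 0.01],
    [0, 0, 0.0064, 0, 0.01]
  ]
}}

```text
clock: 10.9
tcp_pos: [0.5417, -0.118, 0.289]
orientation: [3.093, 0.548, 0.0]
contact_force: [-2.4, 0.1, 5.5]
grip_width: 0.0219
gripper_force: 107.5
```

{"name": "carry_out", "arguments": {
  "moves": [
    [0, 0, 0.0004, 0, 0.01],
    [0, 0, 0.0008, 0, 0.01],
    [0, 0, 0.0012, 0, 0.01],
    [0, 0, 0.0016, 0, 0.01],
    [0, 0, 0.002, 0, 0.01],
    [0, 0, 0.0024, 0, 0.01],
    [0, 0, 0.0028, 0, 0.01],
    [0, 0, 0.0032, 0, 0.01]
  ]
}}

```text
clock: 11.7
tcp_pos: [0.5419, -0.1181, 0.2863]
orientation: [3.093, 0.548, 0.002]
contact_force: [-3.6, 0.9, 7.9]
grip_width: 0.0218
gripper_force: 107.5
```

{"name": "carry_out", "arguments": {
  "moves": [
    [0, 0, 0.0003, 0, 0.01],
    [0, 0, 0.0006, 0, 0.01],
    [0, 0, 0.0009, 0, 0.01],
    [0, 0, 0.0012, 0, 0.01],
    [0, 0, 0.0015, 0, 0.01],
    [0, 0, 0.0018, 0, 0.01],
    [0, 0, 0.0021, 0, 0.01],
    [0, 0, 0.0024, 0, 0.01]
  ]
}}

```text
clock: 12.5
tcp_pos: [0.5418, -0.1182, 0.2833]
orientation: [3.093, 0.548, 0.001]
contact_force: [-0.2, -1.8, 3.7]
grip_width: 0.022
gripper_force: 107.5
```

{"name": "carry_out", "arguments": {
  "moves": [
    [0, 0, 0.0002, 0, 0.01],
    [0, 0, 0.0004, 0, 0.01],
    [0, 0, 0.0006, 0, 0.01],
    [0, 0, 0.0008, 0, 0.01],
    [0, 0, 0.001, 0, 0.01],
    [0, 0, 0.0012, 0, 0.01],
    [0, 0, 0.0014, 0, 0.01],
    [0, 0, 0.0016, 0, 0.01]
  ]
}}

```text
clock: 13.3
tcp_pos: [0.5417, -0.1182, 0.2817]
orientation: [3.093, 0.548, 0.001]
contact_force: [1.0, -1.2, 5.0]
grip_width: 0.0218
gripper_force: 107.5
```

{"name": "carry_out", "arguments": {
  "moves": [
    [0, 0, 0.0002, 0, 0.01],
    [0, 0, 0.0003, 0, 0.01],
    [0, 0, 0.0005, 0, 0.01],
    [0, 0, 0.0006, 0, 0.01],
    [0, 0, 0.0008, 0, 0.01],
    [0, 0, 0.001, 0, 0.01],
    [0, 0, 0.0011, 0, 0.01],
    [0, 0, 0.0012, 0, 0.01]
  ]
}}

```text
clock: 14.1
tcp_pos: [0.5417, -0.1181, 0.2804]
orientation: [3.093, 0.548, 0.0]
contact_force: [0.8, -2.1, 3.6]
grip_width: 0.022
gripper_force: 107.5
```

{"name": "carry_out", "arguments": {
  "moves": [
    [0, 0, 0.0002, 0, 0.01],
    [0, 0, 0.0004, 0, 0.01],
    [0, 0, 0.0006, 0, 0.01],
    [0, 0, 0.0008, 0, 0.01],
    [0, 0, 0.001, 0, 0.01],
    [0, 0, 0.0012, 0, 0.01],
    [0, 0, 0.0014, 0, 0.01],
    [0, 0, 0.0016, 0, 0.01]
  ]
}}

```text
clock: 14.9
tcp_pos: [0.5416, -0.1181, 0.2788]
orientation: [3.093, 0.548, 0.0]
contact_force: [1.5, -2.6, 4.0]
grip_width: 0.0219
gripper_force: 107.5
```

{"name": "carry_out", "arguments": {
  "moves": [
    [0, 0, 0.0003, 0, 0.01],
    [0, 0, 0.0006, 0, 0.01],
    [0, 0, 0.0009, 0, 0.01],
    [0, 0, 0.0012, 0, 0.01],
    [0, 0, 0.0014, 0, 0.01],
    [0, 0, 0.0016, 0, 0.01],
    [0, 0, 0.0018, 0, 0.01],
    [0, 0, 0.002, 0, 0.01]
  ]
}}

```text
clock: 15.7
tcp_pos: [0.5416, -0.1181, 0.2768]
orientation: [3.093, 0.548, 0.0]
contact_force: [2.7, -1.8, 4.9]
grip_width: 0.022
gripper_force: 107.4
```

{"name": "carry_out", "arguments": {
  "moves": [
    [0, 0, 0.0003, 0, 0.01],
    [0, 0, 0.0006, 0, 0.01],
    [0, 0, 0.0009, 0, 0.01],
    [0, 0, 0.0012, 0, 0.01],
    [0, 0, 0.0014, 0, 0.01],
    [0, 0, 0.0016, 0, 0.01],
    [0, 0, 0.0018, 0, 0.01],
    [0, 0, 0.002, 0, 0.01]
  ]
}}

```text
clock: 16.5
tcp_pos: [0.5414, -0.1179, 0.2747]
orientation: [-3.093, -0.548, 0.001]
contact_force: [2.5, -0.8, 3.2]
grip_width: 0.0218
gripper_force: 107.4
```

Run:
```python
from h import *
fs=r.grab_frame('scene')[:,:,::-1]
cv2.imwrite('pics/s8.png',cv2.resize(fs[160:215,350:415],None,fx=8,fy=8,interpolation=cv2.INTER_CUBIC))
o=r.get_obs();print(o['tcp_pos'],o['contact_force'],o['moment'])
```

```text
[ 0.54146581 -0.11797085  0.27467559] [ 1.78722577 -0.4491213   1.68270868] [-0.2794826  -0.45933806 -0.03042016]
```

{"name": "carry_out", "arguments": {
  "moves": [
    [0, 0, 0.0002, 0, 0.01],
    [0, 0, 0.0004, 0, 0.01],
    [0, 0, 0.0006, 0, 0.01],
    [0, 0, 0.0008, 0, 0.01],
    [0, 0, 0.001, 0, 0.01],
    [0, 0, 0.0012, 0, 0.01],
    [0, 0, 0.0014, 0, 0.01],
    [0, 0, 0.0016, 0, 0.01]
  ]
}}

```text
clock: 17.35
tcp_pos: [0.5416, -0.1178, 0.274]
orientation: [3.093, 0.548, 0.0]
contact_force: [-1.4, 0.4, 12.4]
grip_width: 0.022
gripper_force: 107.4
```

{"name": "carry_out", "arguments": {
  "moves": [
    [0, 0, 0.0001, 0, 0.01],
    [0, 0, 0.0002, 0, 0.01],
    [0, 0, 0.0002, 0, 0.01],
    [0, 0, 0.0002, 0, 0.01],
    [0, 0, 0.0002, 0, 0.01],
    [0, 0, 0.0002, 0, 0.01],
    [0, 0, 0.0002, 0, 0.01],
    [0, 0, 0.0002, 0, 0.01]
  ]
}}

```text
clock: 18.15
tcp_pos: [0.5416, -0.1178, 0.274]
orientation: [3.093, 0.548, 0.0]
contact_force: [-2.1, 0.2, 11.4]
grip_width: 0.0217
gripper_force: 107.5
```

The plate is firmly on the shoulder. I'll back off and check that the disc stays down.

{"name": "carry_out", "arguments": {
  "moves": [
    [0, 0, -0.0005, 0, 0.01],
    [0, 0, -0.001, 0, 0.01],
    [0, 0, -0.002, 0, 0.01],
    [0, 0, -0.003, 0, 0.01],
    [0, 0, -0.004, 0, 0.01],
    [0, 0, -0.005, 0, 0.01],
    [0, 0, -0.006, 0, 0.01],
    [0, 0, -0.006, 0, 0.01]
  ]
}}

```text
clock: 18.95
tcp_pos: [0.5414, -0.1181, 0.2788]
orientation: [-3.093, -0.548, 0.001]
contact_force: [1.0, 0.4, -2.9]
grip_width: 0.0219
gripper_force: 107.6
```

{"name": "carry_out", "arguments": {
  "moves": [
    [0, 0, -0.005, 0, 0.01],
    [0, 0, -0.012, 0, 0.01],
    [0, 0, -0.022, 0, 0.01],
    [0, 0, -0.034, 0, 0.01],
    [0, 0, -0.046, 0, 0.01],
    [0, 0, -0.058, 0, 0.01],
    [0, 0, -0.067, 0, 0.01],
    [0, 0, -0.07, 0, 0.01]
  ]
}}

```text
clock: 19.75
tcp_pos: [0.5419, -0.1181, 0.3505]
orientation: [3.093, 0.548, 0.003]
contact_force: [0.5, -1.0, -2.3]
grip_width: 0.0218
gripper_force: 107.6
```

Run:
```python
from h import *
o=r.get_obs();p=o['tcp_pos'];print(p,o['contact_force'])
M=R.from_rotvec(o['orientation']).as_matrix();print('to stand',M.T@(np.array([.5226,.032,p[2]])-p))
fs=r.grab_frame('scene')[:,:,::-1];ft=r.grab_frame('top')[:,:,::-1]
g=cv2.resize(fs[140:230,345:425],None,fx=5,fy=5,interpolation=cv2.INTER_CUBIC)
cv2.imwrite('pics/s9.png',g)
```

```text
[ 0.54190715 -0.11811174  0.35051738] [ 0.51946026 -0.99334253 -2.27787164]
to stand [ 3.34390925e-02 -1.47607983e-01 -1.03942225e-04]
```

{"name": "carry_out", "arguments": {
  "moves": [
    [0.003, -0.015, 0, 0, 0.01],
    [0.008, -0.04, 0, 0, 0.01],
    [0.014, -0.068, 0, 0, 0.01],
    [0.02, -0.096, 0, 0, 0.01],
    [0.025, -0.121, 0, 0, 0.01],
    [0.029, -0.139, 0, 0, 0.01],
    [0.03, -0.1475, 0, 0, 0.01],
    [0.03, -0.1475, 0, 0, 0.01]
  ]
}}

```text
clock: 20.65
tcp_pos: [0.5185, 0.0325, 0.3486]
orientation: [-3.092, -0.553, 0.001]
contact_force: [-0.1, -0.6, -2.3]
grip_width: 0.0219
gripper_force: 107.7
```

{"name": "carry_out", "arguments": {
  "moves": [
    [0, 0, 0.008, 0, 0.01],
    [0, 0, 0.02, 0, 0.01],
    [0, 0, 0.035, 0, 0.01],
    [0, 0, 0.05, 0, 0.01],
    [0, 0, 0.065, 0, 0.01],
    [0, 0, 0.077, 0, 0.01],
    [0, 0, 0.084, 0, 0.01],
    [0, 0, 0.086, 0, 0.01]
  ]
}}

```text
clock: 21.45
tcp_pos: [0.5188, 0.0303, 0.2619]
orientation: [-3.093, -0.547, 0.003]
contact_force: [-0.3, -0.4, -1.6]
grip_width: 0.022
gripper_force: 107.7
```

Run:
```python
from h import *
o=r.get_obs();p=o['tcp_pos'];print(p,o['contact_force'])
fs=r.grab_frame('scene')[:,:,::-1];ft=r.grab_frame('top')[:,:,::-1]
z=lambda f,x,y,w,h,k:cv2.resize(f[y:y+h,x:x+w],None,fx=k,fy=k,interpolation=cv2.INTER_CUBIC)
a=z(fs,320,185,66,100,6)[:, :396]; b=np.vstack([z(fs,355,180,50,37,8)[:296],z(ft,360,243,50,38,8)[:304]])
cv2.imwrite('pics/m.png',np.hstack([a,b[:600,:400]]))
C=r.calibration('scene');K=np.array([[C['fx'],0,C['cx']],[0,C['fy'],C['cy']],[0,0,1]])
for q in([.5226,.032,.022],[.5226,.032,.043]):
  u=cv2.projectPoints(np.array([q]),C['rvec'],C['tvec'],K,None)[0].ravel();print((u+.5-[320,185])*6)
```

```text
[0.51880809 0.0302878  0.2618787 ] [-0.33627704 -0.36456321 -1.60214113]
[189.07599741 487.37772249]
[190.48412125 432.56701574]
```

View pics/m.png

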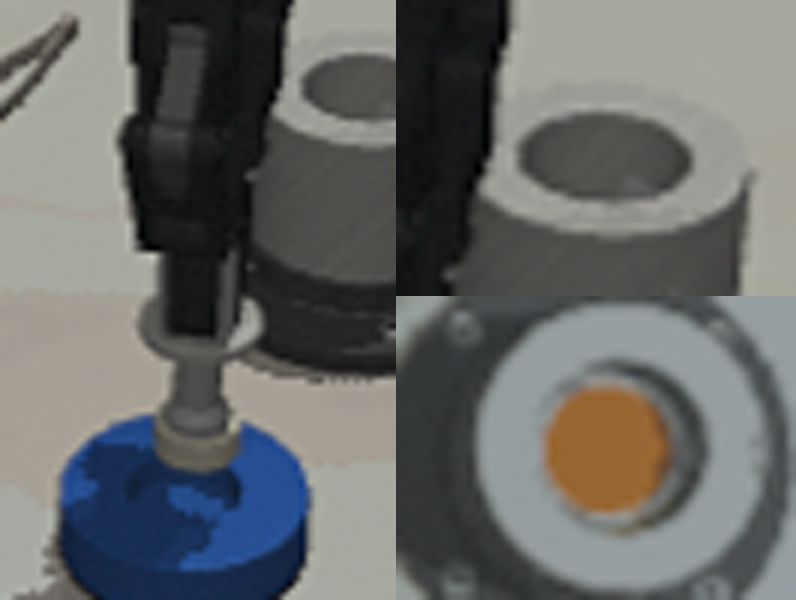

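The disc is down and looks round and level in the bore (centre (607,450) in the top crop). The foot (x 198) is about 3 mm right of the hole (x 185), so I'll correct +3.5 mm in tool x and lower it.

{"name": "carry_out", "arguments": {
  "moves": [
    [0.002, 0, 0, 0, 0.01],
    [0.0035, 0, 0.002, 0, 0.01],
    [0.0035, 0, 0.006, 0, 0.01],
    [0.0035, 0, 0.011, 0, 0.01],
    [0.0035, 0, 0.016, 0, 0.01],
    [0.0035, 0, 0.021, 0, 0.01],
    [0.0035, 0, 0.024, 0, 0.01],
    [0.0035, 0, 0.025, 0, 0.01]
  ]
}}

```text
clock: 22.35
tcp_pos: [0.5222, 0.0319, 0.2374]
orientation: [-3.093, -0.548, 0.001]
contact_force: [0.5, -0.1, -1.6]
grip_width: 0.022
gripper_force: 107.7
```

{"name": "carry_out", "arguments": {
  "moves": [
    [0, 0, 0.0005, 0, 0.01],
    [0, 0, 0.001, 0, 0.01],
    [0, 0, 0.0015, 0, 0.01],
    [0, 0, 0.002, 0, 0.01],
    [0, 0, 0.0025, 0, 0.01],
    [0, 0, 0.003, 0, 0.01],
    [0, 0, 0.0035, 0, 0.01],
    [0, 0, 0.004, 0, 0.01]
  ]
}}

```text
clock: 23.15
tcp_pos: [0.5224, 0.0319, 0.234]
orientation: [3.093, 0.548, 0.0]
contact_force: [0.9, 0.0, -1.8]
grip_width: 0.0219
gripper_force: 107.7
```

{"name": "carry_out", "arguments": {
  "moves": [
    [0, 0, 0.0005, 0, 0.01],
    [0, 0, 0.001, 0, 0.01],
    [0, 0, 0.0015, 0, 0.01],
    [0, 0, 0.002, 0, 0.01],
    [0, 0, 0.0022, 0, 0.01],
    [0, 0, 0.0024, 0, 0.01],
    [0, 0, 0.0026, 0, 0.01],
    [0, 0, 0.0026, 0, 0.01]
  ]
}}

```text
clock: 23.95
tcp_pos: [0.5226, 0.0322, 0.2332]
orientation: [3.093, 0.548, 0.001]
contact_force: [-6.1, -1.2, 17.9]
grip_width: 0.022
gripper_force: 108.3
```

Contact comes at the original grasp height, so the foot is on the floor. I'll relax the push and release.

{"name": "carry_out", "arguments": {
  "moves": [
    [0, 0, -0.0008, 0, 0.01],
    [0, 0, -0.0014, 0, 0.01],
    [0, 0, -0.0014, 0, 0.01],
    [0, 0, -0.0014, 0, 0.03],
    [0, 0, -0.0014, 0, 0.04],
    [0, 0, -0.0014, 0, 0.06],
    [0, 0, -0.0014, 0, 0.0854],
    [0, 0, -0.0014, 0, 0.0854]
  ],
  "force": 40
}}

```text
clock: 24.75
tcp_pos: [0.5224, 0.0319, 0.2327]
orientation: [-3.093, -0.548, 0.0]
contact_force: [0.5, 0.4, -0.3]
grip_width: 0.0809
gripper_force: 0.0
```

{"name": "carry_out", "arguments": {
  "moves": [
    [0, 0, 0, 0, 0.0854],
    [0, 0, 0, 0, 0.0854],
    [0, 0, -0.01, 0, 0.0854],
    [0, 0, -0.03, 0, 0.0854],
    [0, 0, -0.06, 0, 0.0854],
    [0, 0, -0.09, 0, 0.0854],
    [0, 0, -0.12, 0, 0.0854],
    [0, 0, -0.14, 0, 0.0854]
  ]
}}

```text
clock: 25.55
tcp_pos: [0.5225, 0.0322, 0.3758]
orientation: [3.093, 0.548, 0.005]
contact_force: [0.5, 0.5, -0.3]
grip_width: 0.0851
gripper_force: 0.0
```

{"name": "carry_out", "arguments": {
  "moves": [
    [-0.03, 0.03, -0.01, 0, 0.0854],
    [-0.06, 0.06, -0.02, 0, 0.0854],
    [-0.09, 0.09, -0.02, 0, 0.0854],
    [-0.12, 0.12, -0.02, 0, 0.0854],
    [-0.15, 0.15, -0.02, 0, 0.0854],
    [-0.18, 0.18, -0.02, 0, 0.0854],
    [-0.2, 0.2, -0.02, 0, 0.0854],
    [-0.2, 0.2, -0.02, 0, 0.0854]
  ]
}}

```text
clock: 26.35
tcp_pos: [0.4011, -0.2282, 0.3934]
orientation: [3.094, 0.537, -0.001]
contact_force: [0.8, 0.1, -0.7]
grip_width: 0.0857
gripper_force: 0.0
```

Run:
```python
from h import *
o=r.get_obs();print(o['clock'],o['tcp_pos'],o['contact_force'],o['qvel'].round(3))
fs=r.grab_frame('scene')[:,:,::-1];ft=r.grab_frame('top')[:,:,::-1];cv2.imwrite('pics/sf.png',fs);cv2.imwrite('pics/tf.png',ft)
S=cv2.cvtColor(fs,cv2.COLOR_BGR2HSV);T=cv2.cvtColor(ft,cv2.COLOR_BGR2HSV)
am=((3,110,60),(22,255,255));bl=((100,130,40),(125,255,255));dk=((0,0,0),(180,255,60))
b=cv2.fitEllipse(blob(T,*bl,(285,245,340,300)));h=cv2.fitEllipse(blob(T,*dk,(300,258,325,285)))
print('stand',b,onz('top',b[0],.018),'handle',h,onz('top',h[0],.107))
print('scene handle bbox',cv2.boundingRect(blob(S,*dk,(335,215,365,258))))
d=cv2.fitEllipse(blob(T,*am,(370,245,405,285)));print('disc',d,onz('top',d[0],.054))
```

```text
26.35 [ 0.40105766 -0.22818356  0.39344816] [ 0.77682369  0.08523801 -0.71779143] [-0.048  0.004 -0.072 -0.004 -0.02  -0.004 -0.06 ]
stand ((312.0988464355469, 272.00128173828125), (34.341915130615234, 34.35063171386719), 145.65602111816406) [0.52267999 0.03219266 0.018     ] handle ((310.51043701171875, 270.3993835449219), (10.10372543334961, 10.76558780670166), 124.19149017333984) [0.52311201 0.03275018 0.107     ]
scene handle bbox (344, 215, 21, 40)
disc ((386.0, 261.788818359375), (14.46064281463623, 14.479632377624512), 90.0) [ 0.54413901 -0.1178189   0.054     ]
```

```bash
python3 -c "
from bench import r
print(r.hand_in())"
```

```text
the job is handed in; nothing more can be done
None
```

The job is handed in at about 26 s with no verdict returned. In the last pictures the disc is down, centred and looks level by itself, and the tamper stands upright within about 1 mm of the stand's centre; the highest force I read while pressing was about 14 N.

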